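# Set out the turned pots for waxing

### The arm

A 6-joint arm with a two-finger parallel gripper is mounted at the origin on the work surface. World frame = base frame: x ahead of the robot, y to its left, z up, the work surface at z = 0. Lengths are in m, angles in rad, forces in N, time in s.
With the tool pointing down it reaches from about 0.375 to 0.9 m from the base axis. Payload 3.1 kg.
Tool frame: the origin (TCP) lies midway between the tips of the shut fingers; the grasp point (between the pads) lies 19 mm behind it; z points along the fingers, y is the line along which they close (so a half turn about z gives the same grasp; the last joint's range is limited). The gripper opens to 85 mm and grips with 20 to 120 N. Pads are 22 mm wide; open, the fingers measure 114 mm over their backs; the gripper's body (76 mm by 85 mm) begins 54 mm behind the grasp point. The pads swing forward as they close: fully open they stand 13 mm farther back than shut.
Start: joints at [-1.44, 0.527, 1.433, -0, 1.181, -0.178], TCP at [0.191, -0.595, 0.231] pointing down, gripper open.
Joint ranges: [-3.08, 3.08], [-0.75, 2.2], [0.22, 2.44], [-1.43, 4.57], [0, 2.65], [-2.85, 2.85]. Speed limits (rad/s): [2.79, 2.79, 3.14, 3.14, 3.14, 3.14].

### API

Orientations are given as a unit quaternion [x, y, z, w].
In Python, from station import manip gives the robot as it stands.
- The arm moves only by the tool drive_tool, never from a script. Its argument "motion" is a list that holds one entry, the list of rows, each a list of 5 numbers: the finger opening in mm, from 0 to 85.4, then the shift along the tool's x, y, z in units of 30 mm (1.0 is 30 mm), then the turn about the tool's z in units of 8 degrees (1.0 is 8 degrees). In form: [[[fingers, x, y, z, yaw], ...]]. A call has 1 to 10 rows; each row is the pose to reach, as a shift and turn from the pose commanded when the call began, along the tool's axes at that moment; what a row does not reach only later rows make up. A row lasts 1/10 s, in which the tool goes at most 50 mm and 8.59 degrees, less where a joint would pass 70% of its speed; a pose out of reach is approached as far as the arm can. A call with a gripper value outside its range is refused whole. The fingers move at their own pace and stop on an object; "squeeze" is the grip in N (left out, the last holds). Time passes only in rows, so rows that repeat a pose let the fingers close. It gives the time, the measured TCP pose, the force, the opening and the grip force at its end, in the units of the state.
- manip.sense(): the state, without advancing time (a new reading comes with each control period).
- manip.snapshot(name): name is "scene" or "top" or "wrist"; returns the picture (420x560x3 uint8, red, green, blue); there is no depth.
- manip.camera_model(name): a dict with "fov_y" (degrees; the focal length in pixels is half the picture's height over the tangent of half this angle, whatever the lens; pixels are square), "cx", "cy" (the principal point, pixels), "origin" and "orientation" of the camera in the world. Camera axes: x right, y up, looking along -z (the intrinsics and any distortion apply to the point x, -y, -z); pixel columns grow to the right and rows downward; lengths in m; the calibration is good to about 2 mm. A picture is of the moment at which its call begins: read the wrist's pose just before it. camera_model takes no time and is no camera call; for the wrist camera it gives the pose at the moment of the call.
- manip.sign_off(): hands the job in; it is judged then, once.
The state is a dict: "t": time; "q": joint angles; "qd": joint speeds; "tau": joint torques, N m; "tcp_pos": TCP position; "tool_rot": TCP orientation; "force": force on the tool from outside, world axes, zero at the start; "ft_torque": the same for the moment, N m; "finger_gap": opening from 0.0 (shut) to 1.0 (fully open); "gripper_force": force on a finger pad.
Only numpy, scipy, OpenCV 4.12 (cv2) and the standard library are available. Lean on these libraries where they do the work, as an engineer would, in place of code of your own. Each camera call takes 0.05 s, during which the arm holds its last target. There are 200 camera calls.

### The job

Set out the waxing board: stand the pale pot in the middle of the round cork pad and the dark pot in the middle of the square black rubber pad, put the dark lid on the dark pot so that it sits fully home, and stand the wax tin on the board midway between the two pots and in line with them. Lay the blue sanding block flat on the board straight behind the dark pot (the board's far side, away from the robot), its long side facing the pot and squared to the board, with a clear gap of about 50 mm between block and pot. Leave the small oak ring and the gouge where they lie, and let go of everything.

Things in the scene. Friction and masses are not known exactly. Their poses are not given: they have to be found in the camera images.
- board: Fixed light grey board, 220 mm (its x, front to back) by 340 mm (its y) by 12 mm thick, flat on the bench, turned up to 0.25 rad. Origin: centre of its underside; its +x points away from the robot (behind), +y left. Both pads lie on it with their centres 40 mm in front of its middle line (x = -40 mm) and 105 mm left and right of its centre (y = +105 and -105 mm); which pad is left varies.
- cork_pad: Round tan cork pad, diameter 90 mm, 5 mm thick, fixed on the board. Origin: centre of its underside, on the board's top (z 12 mm); axes parallel to the board's.
- rubber_pad: Square black rubber pad, 90 x 90 mm, 5 mm thick, fixed on the board. Origin: centre of its underside, on the board's top (z 12 mm); axes parallel to the board's.
- dark_pot: Loose dark walnut turned pot, open at the top, outer diameter 60 mm (56 mm at the foot), 38 mm tall, wall 6 mm (mouth 48 mm wide), about 0.11 kg. Stands upright. Origin: centre of its underside, z up.
- pale_pot: Loose pale wooden turned pot, the same shape and size as the dark pot. Stands upright. Origin: centre of its underside, z up.
- lid: Loose dark walnut lid, about 0.05 kg: a disc 62 mm across and 7 mm thick, with a spigot 40 mm across and 5 mm deep below it (it stands on this) and a round brass knob, 18 mm across and 18 mm tall, on top; 30 mm tall in all. Origin: centre of the spigot's underside, z up. Home on the dark pot, the spigot is inside the mouth and the disc lies on the rim (origin 33 mm above the pot's origin).
- wax_tin: Loose round flat tin, diameter 55 mm, 26 mm tall, bare metal with a yellow lid, about 0.10 kg, upright. Origin: centre of its underside, z up.
- sanding_block: Loose sanding block, blue with a thin tan cork sole: 34 mm (its x) by 60 mm (its y, long side) by 30 mm tall, about 0.08 kg, lying on its sole. Origin: centre of its underside, z up.
- oak_ring: Loose pale wooden ring, 36 mm across, 12 mm tall, lying among the loose things; to be left alone. Origin: centre of its underside.
- gouge: Loose turning gouge with a wooden handle and steel blade, 265 mm long and 26 mm high, lying to the right of the loose things, pointing away from the robot; to be left alone. Origin: at the bench under the brass ferrule; +x points along the blade.
Mind the look-alikes: they are no part of the job. There is more than one size of the wax_tin; the job needs the smaller.

How it is judged:
At the end, for the whole second after the job is handed in: Pots upright within 12 mm of their pads' centres; lid home on the dark pot; tin on the board within 15 mm each way of midway between the pads; block flat, its centre 97 mm behind the rubber pad's, within 20 mm (sideways 15 mm) and 0.2 rad of square; all upright, released, at rest (horizontal distance between pale_pot and cork_pad below 0.012 m and z of pale_pot in the frame of cork_pad between 0.002 and 0.008 m and horizontal distance between dark_pot and rubber_pad below 0.012 m and z of dark_pot in the frame of rubber_pad between 0.002 and 0.008 m and horizontal distance between lid and dark_pot below 0.008 m and z of lid in the frame of dark_pot between 0.03 and 0.036 m and x of wax_tin in the frame of board between -0.055 and -0.025 m and y of wax_tin in the frame of board between -0.015 and 0.015 m and z of wax_tin in the frame of board between 0.009 and 0.015 m and x of sanding_block in the frame of rubber_pad between 0.077 and 0.117 m and y of sanding_block in the frame of rubber_pad between -0.015 and 0.015 m and z of sanding_block in the frame of rubber_pad between -0.003 and 0.003 m and angle between the y axis of sanding_block and the y axis of board, either way round below 0.2 rad and angle between each of dark_pot, pale_pot, lid, wax_tin, sanding_block's own z axis and vertical below 0.1 rad and linear speed of each of dark_pot, pale_pot, lid, wax_tin, sanding_block below 0.02 m/s and angular speed of each of dark_pot, pale_pot, lid, wax_tin, sanding_block below 0.2 rad/s); the robot touches nothing.
It fails at once if the oak ring is pushed more than 15 mm (distance of oak_ring from where it was at the start of the episode above 0.015 m).
It fails at once if the gouge is pushed more than 15 mm (distance of gouge from where it was at the start of the episode above 0.015 m).
It also fails if it takes over 128 s, if anything falls off the work surface, if the arm or the gripper's body presses on something with over 40 N, if the wrist force passes 120 N, or if a joint passes its speed limit or range.

## Working session

There is one attempt and no reset: what is moved stays moved. The work goes in short steps, Python scripts to look and compute and a tool call to move; the robot and the scene stay as the last step left them, time stands still between calls to the robot, and variables do not carry over. Pictures are saved under pics/ and viewed, at most 14 in all, crops included, and the job is handed in when it is done.

Besides the shell and the picture viewer there is one more tool, called after ">>>" as name(argument=value, ...) on one line, values as JSON. drive_tool: Moves the arm, as the interface text tells. Its arguments: {"type":"object","properties":{"motion":{"type":"array","items":{"type":"array","items":{"type":"array","items":{"type":"number"}}}},"squeeze":{"type":"number"}},"required":["motion"]}

```bash
mkdir -p pics; ls; python3 - <<'E'
from station import manip
import cv2
for n in("scene","top"):
    im=manip.snapshot(n); cv2.imwrite(f"pics/{n}0.png",im[:,:,::-1])
    print(n,manip.camera_model(n))
print(manip.camera_model("wrist")); print(manip.sense())
E
```

```text
pics
scene {'fov_y': 42.56243736680517, 'cx': 283.90817798252544, 'cy': 207.936783696368, 'origin': array([1.57546979, 0.07220537, 1.00681748]), 'orientation': array([0.26236076, 0.28822149, 0.69880708, 0.59980319])}
top {'fov_y': 46.6549776200414, 'cx': 278.5118552533535, 'cy': 215.8635181330953, 'origin': array([ 0.3702606 , -0.05602472,  1.01995422]), 'orientation': array([ 0.05630874, -0.0811029 , -0.69792301,  0.70933427])}
{'fov_y': 64.09414464297711, 'cx': 275.43379930610087, 'cy': 207.65806444827058, 'origin': array([ 0.26397539, -0.57153716,  0.37332597]), 'orientation': array([-0.12044629,  0.08917424, -0.58290778,  0.79859825])}
{'t': 0.1, 'q': array([-1.43946733e+00,  5.28348296e-01,  1.43378873e+00,  1.43286611e-06,
        1.18140191e+00, -1.78460542e-01]), 'qd': array([ 0.00193744, -0.00323306, -0.00302498,  0.0018027 , -0.00020796,
       -0.0002131 ]), 'tau': array([-4.68534417e-04, -4.43304992e+01, -1.78585857e+01, -2.20413999e-04,
        3.89863970e-03, -1.28683837e-07]), 'tcp_pos': array([ 0.19050182, -0.59457723,  0.23044215]), 'tool_rot': array([ 9.88027345e-01,  1.54275788e-01,  2.35930548e-05, -9.72855506e-04]), 'force': array([-0.33396545, -0.38641664,  0.18402671]), 'ft_torque': array([ 0.02033148,  0.01336937, -0.00821227]), 'gripper_force': 0.0, 'finger_gap': 0.9993381130607399}
```

View pics/top0.png

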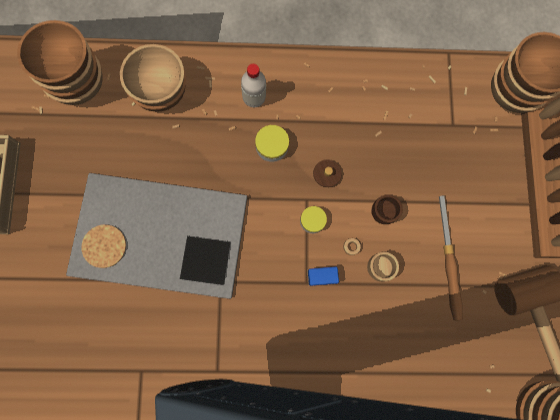

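View pics/scene0.png

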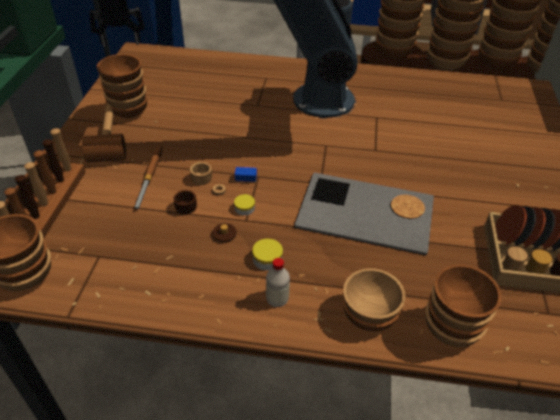

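The top view shows the board at left, with corners near (88,175), (247,195), (231,297) and (69,275). The cork pad is at (104,246) and the rubber pad at (205,261). The small tin is at (314,219), with the big decoy tin at (272,142). The lid is at (328,173), the dark pot at (388,209), the pale pot at (384,266), the block at (323,276) and the ring at (353,246). The gouge lies at x≈450. The scene view agrees with this layout.

```bash
cat > h.py <<'E'
import numpy as np,cv2
from scipy.spatial.transform import Rotation as R
from station import manip
def ray(c,uv):
    f=210/np.tan(np.radians(c["fov_y"])/2)
    uv=np.atleast_2d(uv).astype(float)
    d=np.c_[(uv[:,0]-c["cx"])/f,-(uv[:,1]-c["cy"])/f,-np.ones(len(uv))]
    return R.from_quat(c["orientation"]).apply(d)
def onz(c,uv,z):
    d=ray(c,uv); o=np.array(c["origin"]); return o+d*((z-o[2])/d[:,2])[:,None]
def blobs(mask,roi=None,amin=40):
    m=mask.astype(np.uint8)*255
    if roi: k=np.zeros_like(m); k[roi[1]:roi[3],roi[0]:roi[2]]=1; m=m*k
    m=cv2.morphologyEx(m,cv2.MORPH_OPEN,np.ones((2,2)))
    cs,_=cv2.findContours(m,cv2.RETR_EXTERNAL,cv2.CHAIN_APPROX_NONE)
    return sorted([c[:,0] for c in cs if cv2.contourArea(c)>amin],key=lambda c:-cv2.contourArea(c))
def circ(P): # world circle from min enclosing
    (x,y),r=cv2.minEnclosingCircle(P[:,:2].astype(np.float32)); return np.round([x,y,2*r],4)
def rect(P):
    P=P[:,:2].astype(np.float32); (x,y),wh,_=r=cv2.minAreaRect(P)
    b=cv2.boxPoints(r); e=b[1:3]-b[0:2]; l=e[np.argmax(np.linalg.norm(e,axis=1))]
    a=np.arctan2(l[1],l[0])
    return np.round([x,y,max(wh),min(wh),a%np.pi],4)
E
python3 - <<'E'
from h import *
for n in("top","scene"):
    im=cv2.imread(f"pics/{n}0.png"); c=manip.camera_model(n)
    H,S,V=[a.astype(int) for a in cv2.split(cv2.cvtColor(im,cv2.COLOR_BGR2HSV))]
    top=n=="top"
    for b in blobs((H>20)&(H<36)&(S>180)&(V>120)): print(n,"yellow",b.mean(0),circ(onz(c,b,.026)))
    for b in blobs((H>100)&(H<130)&(S>150)&(V>80),(150,130,420,300))[:2]: print(n,"blue",b.mean(0),rect(onz(c,b,.03)))
    roi=(60,165,260,305) if top else (290,165,445,255)
    for b in blobs((S<50)&(V>60),roi)[:1]: print(n,"board",rect(onz(c,cv2.convexHull(b.astype(np.int32))[:,0],.012)))
    for b in blobs((V<40),roi)[:1]: print(n,"rub",rect(onz(c,b,.017)))
    for b in blobs((S>80)&(V>100),(75,215,135,275) if top else (380,185,432,222))[:1]: print(n,"cork",circ(onz(c,b,.017)))
im=cv2.imread("pics/top0.png")[120:320,260:480]; a=cv2.resize(im,None,fx=3.4,fy=3,interpolation=3)
cv2.imwrite("pics/crop1.png",cv2.resize(im,None,fx=2.7,fy=2.7,interpolation=3))
E
```

```text
top blue [323.97619048 276.79761905] [ 0.4419 -0.1835  0.0605  0.033   1.6511]
top board [0.5233 0.1566 0.3385 0.2189 1.4477]
top rub [0.4715 0.0577 0.0881 0.0859 1.4685]
top cork [0.4971 0.2659 0.0904]
scene yellow [268.28947368 250.55263158] [ 0.7236 -0.0686  0.0758]
scene yellow [245.21568627 202.15686275] [ 0.5664 -0.1555  0.0567]
scene blue [246.46 172.7 ] [ 0.4528 -0.1756  0.0555  0.03    1.7384]
scene board [0.5332 0.1638 0.334  0.2153 1.4513]
scene rub [0.4798 0.0654 0.0856 0.0849 3.0149]
scene cork [0.5029 0.274  0.0944]
```

View pics/crop1.png

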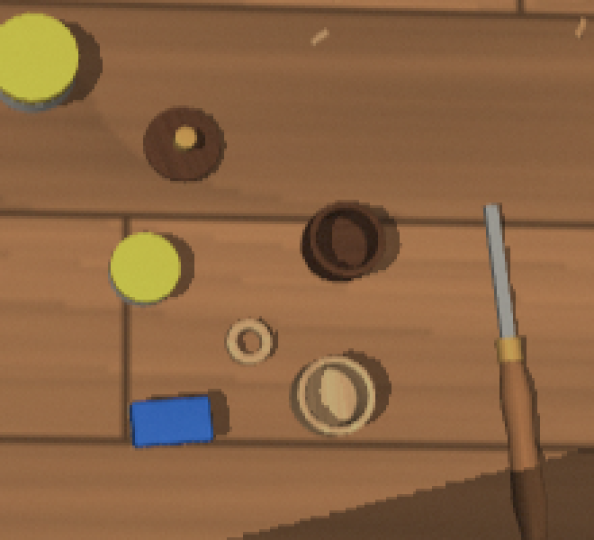

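The crop confirms these top-view positions: pale pot rim at (384.4,266.7), dark pot rim at (387,209.3), lid disc at (328,173), ring at (352.5,246) and gouge from (443,196) to (456,320). The two cameras disagree by about 8 mm, so I'll check with the wrist camera.

```bash
python3 - <<'E'
from h import *
c=manip.camera_model("top")
for n,p,z in[("pale",(384.4,266.7),.038),("dark",(387,209.3),.038),("lid",(328.1,173.3),.012),("knob",(328.9,170.7),.03),("tin",(313.9,219),.026),("big",(272.5,141),.026),("ring",(352.5,246),.012),("g1",(442.6,196),.01),("g2",(456,320),.02),("ferr",(449,249),.02)]:
    print(n,onz(c,p,z).round(4))
c=manip.camera_model("scene"); im=cv2.imread("pics/scene0.png")
cv2.imwrite("pics/sc1.png",cv2.resize(im[130:290,130:330],None,fx=3,fy=3,interpolation=3))
E
```

```text
pale [[ 0.4632 -0.3059  0.038 ]]
dark [[ 0.5826 -0.3149  0.038 ]]
lid [[ 0.665  -0.1961  0.012 ]]
knob [[ 0.6655 -0.1953  0.03  ]]
tin [[ 0.5614 -0.1637  0.026 ]]
big [[ 0.73   -0.0748  0.026 ]]
ring [[ 0.508  -0.2463  0.012 ]]
g1 [[ 0.6205 -0.4443  0.01  ]]
g2 [[ 0.3588 -0.4543  0.02  ]]
ferr [[ 0.5041 -0.448   0.02  ]]
```

>>> drive_tool(motion=[[[85,1.5,-1,0,0],[85,3,-2,0,0],[85,4.5,-3,0,0],[85,6,-4,0,0],[85,7.5,-5,0,0],[85,8.5,-6,0,0],[85,8.5,-6,0,0],[85,8.5,-6,0,0]]])

```text
t: 0.9
tcp_pos: [0.3792, -0.344, 0.2312]
tool_rot: [0.988, 0.156, -0.0, -0.0]
force: [0.4, -0.6, -0.1]
finger_gap: 0.993
gripper_force: 0.0
```

```bash
python3 - <<'E'
from h import *
c=manip.camera_model("wrist"); im=manip.snapshot("wrist"); cv2.imwrite("pics/w1.png",im[:,:,::-1])
print(c)
f=210/np.tan(np.radians(c["fov_y"])/2)
for n,P in dict(pale=(.4632,-.3059,.038),dark=(.5826,-.3149,.038),tin=(.5614,-.1637,.026),block=(.4419,-.1835,.03),ring=(.508,-.2463,.012),tcp=manip.sense()["tcp_pos"]).items():
    q=R.from_quat(c["orientation"]).inv().apply(np.array(P)-c["origin"]); print(n,(c["cx"]+f*q[0]/-q[2]).round(1),(c["cy"]-f*q[1]/-q[2]).round(1))
E
```

```text
{'fov_y': 64.09414464297711, 'cx': 275.43379930610087, 'cy': 207.65806444827058, 'origin': array([ 0.45263116, -0.32052849,  0.3739819 ]), 'orientation': array([-0.12122106,  0.08877794, -0.58138134,  0.79963721])}
pale 264.5 87.1
dark 316.9 -52.1
tin 140.8 -82.4
block 135.3 68.0
ring 220.2 21.2
tcp 278.7 275.3
```

View pics/w1.png

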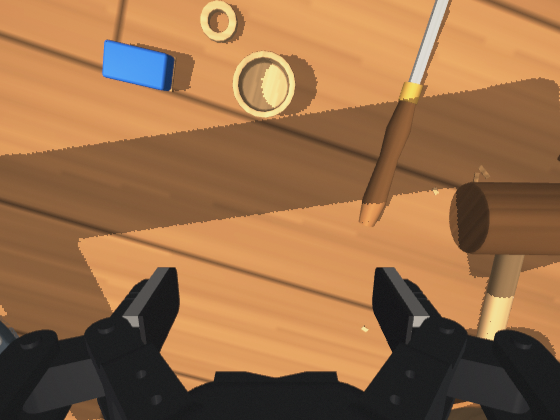

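The wrist view shows the pale pot at (264,84), predicted (264.5,87), and the ring at (219,20), predicted (220,21). That puts the top camera within about 2 mm, so I'll use it. Moving over the pale pot now.

>>> drive_tool(motion=[[[85,1.5,-0.15,0,0],[85,3.1,-0.33,0,0],[85,3.1,-0.33,1.5,0],[85,3.1,-0.33,3,0],[85,3.1,-0.33,4.5,0],[85,3.1,-0.33,5.5,0],[85,3.1,-0.33,6.5,0],[85,3.1,-0.33,7.2,0],[85,3.1,-0.33,7.6,0],[85,3.1,-0.33,7.6,0]]])

```text
t: 1.95
tcp_pos: [0.4629, -0.3093, 0.0016]
tool_rot: [0.988, 0.153, -0.001, -0.001]
force: [0.7, 0.1, 0.9]
finger_gap: 0.995
gripper_force: 0.0
```

>>> drive_tool(motion=[[[50,0,0,0,0],[50,0,0,0,0],[50,0,0,0,0],[50,0,0,0,0],[50,0,0,0,0],[50,0,0,0,0]]], squeeze=40)

```text
t: 2.55
tcp_pos: [0.4646, -0.3091, 0.0048]
tool_rot: [0.988, 0.154, 0.001, 0.001]
force: [-2.8, -1.3, 6.1]
finger_gap: 0.693
gripper_force: 43.7
```

>>> drive_tool(motion=[[[50,0,0,-1.5,0],[50,0,0,-3,0],[50,0.5,-1.3,-3,0],[50,1,-2.6,-3,0],[50,1.5,-4,-3,0],[50,2,-5.3,-3,0],[50,2.6,-6.7,-3,0],[50,3.1,-8,-3,0],[50,3.6,-9.4,-3,0],[50,4.1,-10.7,-3,0]]])

```text
t: 3.55
tcp_pos: [0.4834, 0.037, 0.0937]
tool_rot: [0.988, 0.154, 0.001, 0.0]
force: [0.3, -0.2, -1.4]
finger_gap: 0.694
gripper_force: 44.2
```

>>> drive_tool(motion=[[[50,0.5,-1.3,0,0],[50,1,-2.7,0,0],[50,1.6,-4,0,0],[50,2.1,-5.4,0,0],[50,2.5,-6.6,0,0],[50,2.75,-7.23,0,0],[50,2.75,-7.23,0,0],[50,2.75,-7.23,0,0],[50,2.75,-7.23,0,0]]])

```text
t: 4.45
tcp_pos: [0.4955, 0.2657, 0.0933]
tool_rot: [0.988, 0.154, -0.0, 0.0]
force: [0.5, 0.0, -0.7]
finger_gap: 0.695
gripper_force: 44.2
```

>>> drive_tool(motion=[[[50,0.03,0,1,0],[50,0.03,0,1.7,0],[50,0.03,0,2.1,0],[50,0.03,0,2.35,0],[50,0.03,0,2.35,0],[50,0.03,0,2.35,0]]])

```text
t: 5.05
tcp_pos: [0.4973, 0.2667, 0.0232]
tool_rot: [0.988, 0.154, 0.001, -0.0]
force: [0.3, 0.4, -1.0]
finger_gap: 0.695
gripper_force: 44.1
```

```bash
python3 - <<'E'
from h import *
print(manip.sense()["force"],manip.sense()["tcp_pos"])
im=manip.snapshot("top")[:,:,::-1]; cv2.imwrite("pics/t1.png",cv2.resize(im[160:310,50:260],None,fx=3.5,fy=3.5,interpolation=3))
E
```

```text
[ 0.3087309   0.35532643 -0.98041316] [0.49728467 0.26672521 0.02324078]
```

View pics/t1.png

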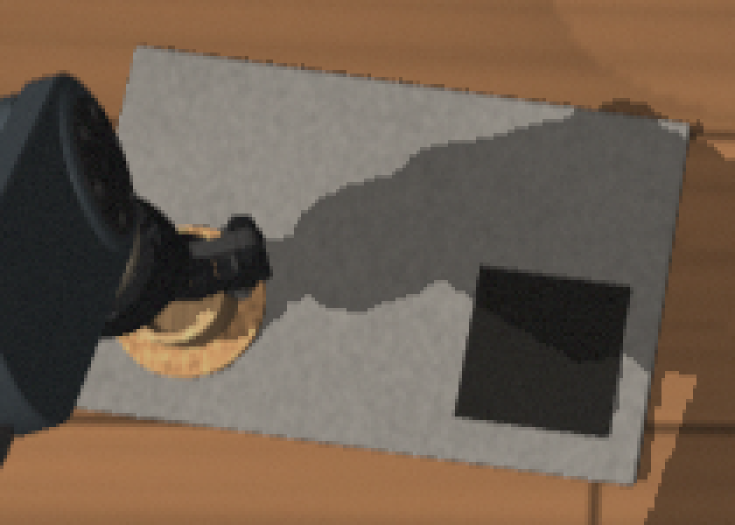

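The pot sits over the cork, around (190,300) in the crop. I'll lower the last bit, release and rise.

>>> drive_tool(motion=[[[50,0,0,0.06,0],[50,0,0,0.06,0],[75,0,0,0.06,0],[85,0,0,0.06,0],[85,0,0,0.06,0],[85,0,0,0,0],[85,0,0,-1,0],[85,0,0,-2.5,0],[85,0,1,-3.5,0],[85,0,2.3,-3.5,0]]])

```text
t: 6.1
tcp_pos: [0.5205, 0.2026, 0.1323]
tool_rot: [0.988, 0.156, 0.005, -0.0]
force: [1.0, -1.0, -0.1]
finger_gap: 0.995
gripper_force: 0.0
```

>>> drive_tool(motion=[[[85,0,1.5,0,0],[85,0,3,0,0],[85,0,4.5,0,0],[85,0,6,0,0],[85,0,7.5,0,0],[85,0,9,0,0],[85,0,10.5,0,0],[85,0,11.5,0,0],[85,0,11.5,0,0]]])

```text
t: 7.0
tcp_pos: [0.6247, -0.1323, 0.128]
tool_rot: [0.988, 0.152, 0.001, 0.001]
force: [0.9, 0.2, 0.2]
finger_gap: 0.991
gripper_force: 0.0
```

```bash
python3 - <<'E'
from h import *
c=manip.camera_model("top"); im=manip.snapshot("top")[:,:,::-1].copy(); cv2.imwrite("pics/t2f.png",im)
cv2.imwrite("pics/t2.png",cv2.resize(im[200:300,60:270],None,fx=3.5,fy=3.5,interpolation=3))
s=manip.sense();print(s["tcp_pos"],s["q"].round(2))
f=210/np.tan(np.radians(c["fov_y"])/2)
for P in((.4968,.2658,.055),(.4968,.2658,.017)):
    q=R.from_quat(c["orientation"]).inv().apply(np.array(P)-c["origin"]); print((c["cx"]+f*q[0]/-q[2]).round(1),(c["cy"]-f*q[1]/-q[2]).round(1))
E
```

```text
[ 0.62331085 -0.1296386   0.12764435] [-0.38  0.67  1.49  0.    0.98  0.88]
98.3 244.2
104.4 246.8
```

View pics/t2.png

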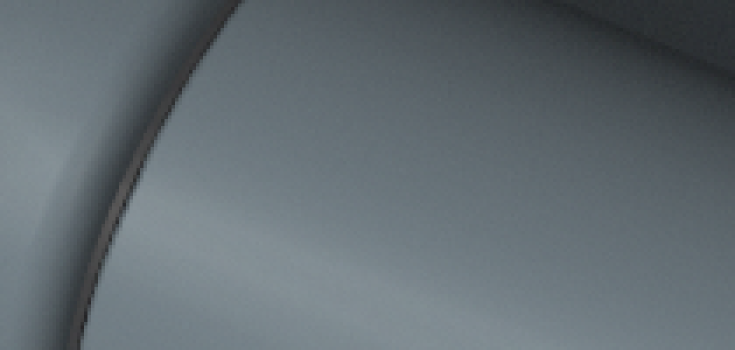

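>>> drive_tool(motion=[[[85,-0.8,1.4,0,0],[85,-1.6,2.8,0,0],[85,-2.4,4.2,0,0],[85,-3.16,5.48,0,0],[85,-3.16,5.48,0.5,0],[85,-3.16,5.48,1.8,0],[85,-3.16,5.48,3,0],[85,-3.16,5.48,3.8,0],[85,-3.16,5.48,4.1,0],[85,-3.16,5.48,4.1,0]]])

```text
t: 8.05
tcp_pos: [0.5819, -0.3105, 0.0032]
tool_rot: [0.988, 0.155, -0.001, -0.002]
force: [0.2, 0.1, 1.2]
finger_gap: 0.996
gripper_force: 0.0
```

```bash
python3 - <<'E'
from h import *
c=manip.camera_model("top"); im=manip.snapshot("top")[:,:,::-1].copy()
cv2.imwrite("pics/t3.png",cv2.resize(im[170:310,60:430],None,fx=2.1,fy=2.1,interpolation=3))
s=manip.sense();print(s["tcp_pos"],s["force"])
E
```

```text
[ 0.58291092 -0.31154765  0.00474102] [ 0.60311138 -0.80813534 -0.52123219]
```

View pics/t3.png

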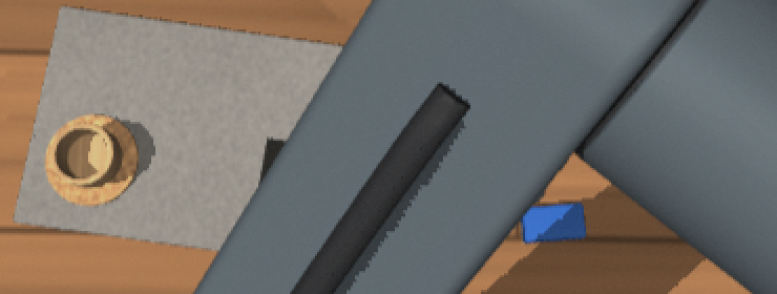

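The pale pot's rim is at about (100,243.8) in full-picture pixels, against (98.3,244.2) ideal, so it is about 3 mm off, which is within tolerance. Gripping the dark pot.

>>> drive_tool(motion=[[[50,0,0,0,0],[50,0,0,0,0],[50,0,0,0,0],[50,0,0,0,0],[50,0,0,0,0],[50,0,0,-1,0],[50,0,0,-2,0],[50,0,0,-3,0],[50,0,0,-3,0]]])

```text
t: 9.0
tcp_pos: [0.5855, -0.3149, 0.1]
tool_rot: [0.988, 0.154, 0.004, 0.004]
force: [0.5, -0.4, -1.1]
finger_gap: 0.691
gripper_force: 43.8
```

>>> drive_tool(motion=[[[50,0,-1.4,0,0],[50,0,-2.8,0,0],[50,0,-4.2,0,0],[50,0.1,-5.6,0,0],[50,0.1,-7,0,0],[50,0.1,-8.4,0,0],[50,0.2,-9.8,0,0],[50,0.2,-11.2,0,0],[50,0.2,-12.3,0,0],[50,0.2,-12.85,0,0]]])

```text
t: 10.0
tcp_pos: [0.4682, 0.0587, 0.0942]
tool_rot: [0.988, 0.155, -0.002, -0.001]
force: [0.4, -0.3, -1.3]
finger_gap: 0.691
gripper_force: 43.9
```

>>> drive_tool(motion=[[[50,0,0,0,0],[50,0,0,0.8,0],[50,0,0,1.4,0],[50,0,0,1.8,0],[50,0,0,1.8,0],[50,0,0,1.8,0]]])

```text
t: 10.6
tcp_pos: [0.4711, 0.0557, 0.0407]
tool_rot: [0.988, 0.154, -0.0, -0.0]
force: [0.1, 0.5, -1.4]
finger_gap: 0.69
gripper_force: 43.9
```

>>> drive_tool(motion=[[[50,0,-0.06,0.4,0],[50,0,-0.06,0.62,0],[50,0,-0.06,0.64,0],[50,0,-0.06,0.64,0],[85,0,-0.06,0.64,0],[85,0,-0.06,0.64,0],[85,0,-0.06,0.64,0],[85,0,-0.06,0.4,0],[85,0,-0.06,-0.8,0],[85,0,-0.06,-2.2,0]]])

```text
t: 11.6
tcp_pos: [0.469, 0.0579, 0.1066]
tool_rot: [0.988, 0.154, -0.002, -0.001]
force: [1.0, -0.7, 0.6]
finger_gap: 0.995
gripper_force: 0.0
```

```bash
python3 - <<'E'
from h import *
s=manip.sense();c=manip.camera_model("wrist"); im=manip.snapshot("wrist")[:,:,::-1].copy(); cv2.imwrite("pics/w2.png",im)
print(s["tcp_pos"],s["q"].round(2))
print("pad/pot expected rim px:")
f=210/np.tan(np.radians(c["fov_y"])/2)
for P in((.471,.0575,.055),(.471,.0575,.017),s["tcp_pos"]):
    q=R.from_quat(c["orientation"]).inv().apply(np.array(P)-c["origin"]); print((c["cx"]+f*q[0]/-q[2]).round(1),(c["cy"]-f*q[1]/-q[2]).round(1))
E
```

```text
[0.46904734 0.05792613 0.10664078] [-0.11  0.54  1.92  0.    0.69  1.15]
pad/pot expected rim px:
277.0 230.3
276.9 211.2
275.2 273.4
```

View pics/w2.png

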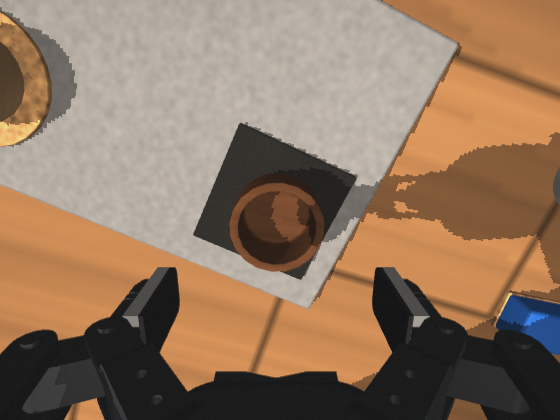

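```bash
cat > p.py <<'E'
from h import *
# wrist camera offset rigid in tool frame, so use stored pose: current pose unchanged
c=manip.camera_model("wrist"); im=cv2.imread("pics/w2.png")
g=cv2.cvtColor(im,cv2.COLOR_BGR2GRAY).astype(int); S=cv2.split(cv2.cvtColor(im,cv2.COLOR_BGR2HSV))[1]
P=onz(c,[(240,124),(357,177),(193,236)],.017); print(P.round(4)); print("pad",((P[1]+P[2])/2).round(4), np.linalg.norm(P[1]-P[0]),np.linalg.norm(P[2]-P[0]))
B=onz(c,[(459,45),(308,307)],.012); print("board edge",B.round(4),np.linalg.norm(B[1]-B[0]))
H,S,V=[a.astype(int) for a in cv2.split(cv2.cvtColor(im,cv2.COLOR_BGR2HSV))]
b=blobs((S>70)&(H<25),(225,178,325,275))[0]; print(circ(onz(c,b,.055)), onz(c,(277,226),.055))
E
python3 p.py
```

```text
[[0.5269 0.1003 0.017 ]
 [0.5168 0.0092 0.017 ]
 [0.436  0.1116 0.017 ]]
pad [0.4764 0.0604 0.017 ] 0.09170407088788206 0.09158414288713133
board edge [[ 0.6199 -0.0238  0.012 ]
 [ 0.4009  0.0056  0.012 ]] 0.22094596345328016
[0.4761 0.0575 0.0665] [[0.47624641 0.05742163 0.055     ]]
```

>>> drive_tool(motion=[[[85,0.4,1.2,-0.3,0],[85,0.8,2.4,-0.3,0],[85,1.3,3.7,-0.3,0],[85,1.7,5,-0.3,0],[85,2.2,6.3,-0.3,0],[85,2.6,7.5,-0.3,0],[85,3.1,8.8,-0.3,0],[85,3.47,10,-0.3,0],[85,3.47,10,-0.3,0],[85,3.47,10,-0.3,0]]])

```text
t: 12.65
tcp_pos: [0.6605, -0.1966, 0.1153]
tool_rot: [0.988, 0.154, -0.0, -0.0]
force: [-0.8, -0.1, -0.2]
finger_gap: 0.994
gripper_force: 0.0
```

```bash
python3 - <<'E'
from h import *
s=manip.sense();c=manip.camera_model("wrist"); im=manip.snapshot("wrist")[:,:,::-1].copy(); cv2.imwrite("pics/w3.png",im)
print(s["tcp_pos"],s["tool_rot"])
H,S,V=[a.astype(int) for a in cv2.split(cv2.cvtColor(im,cv2.COLOR_BGR2HSV))]
for n,m,z in(("knob",(H>15)&(H<32)&(S>120)&(V>120),.024),("dark",(V<110)&(S>40),.012)):
    for b in blobs(m,(200,150,360,300))[:3]: print(n,b.mean(0).round(1),circ(onz(c,b,z)))
E
```

```text
[ 0.66052914 -0.1966065   0.11526894] [ 9.88135370e-01  1.53584104e-01 -4.39151043e-04 -4.69485572e-04]
knob [272.4 206.7] [ 0.6648 -0.1929  0.02  ]
knob [210.9 293.9] [ 0.5821 -0.1696  0.0241]
dark [347.1 191.1] [ 0.6864 -0.2425  0.0312]
dark [285.6 198. ] [ 0.6693 -0.2002  0.0255]
dark [215.9 286.9] [ 0.5789 -0.1709  0.0324]
```

View pics/w3.png

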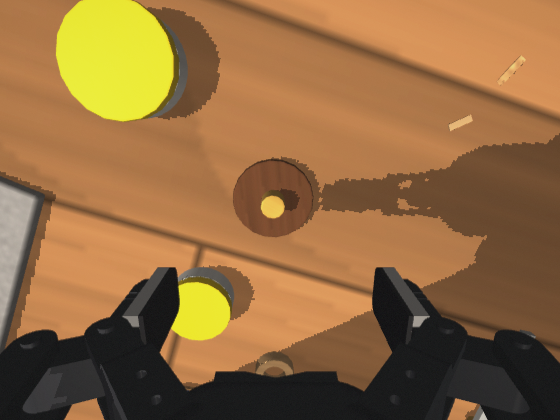

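The lid disc is at (272.5,197.5) and its knob top at (272.5,207). The small tin at (200,310) stays clear.

```bash
python3 - <<'E'
from h import *
c=manip.camera_model("wrist")
print(onz(c,(272.5,197.5),.012),onz(c,(272.4,206.7),.03))
s=manip.sense(); T=R.from_quat(s["tool_rot"])
for p in((272.5,197.5,.012),(272.4,206.7,.03)): print(T.inv().apply(onz(c,p[:2],p[2])[0]-s["tcp_pos"]))
# pot in tool frame at w2 pose
print(T.inv().apply(np.array([.4762,.0574,.055])-[.46905,.05793,.10664]))
E
```

```text
[[ 0.66730698 -0.19065482  0.012     ]] [[ 0.66566379 -0.19129623  0.03      ]]
[ 0.00873094 -0.00209616  0.10316315]
[ 0.00694139 -0.00202082  0.08516583]
[0.0067325  0.00278316 0.05162384]
```

>>> drive_tool(motion=[[[45,0.1,-0.1,0,0],[45,0.1,-0.1,1,0],[45,0.1,-0.1,2,0],[45,0.1,-0.1,2.8,0],[45,0.1,-0.1,3.2,0],[45,0.1,-0.1,3.35,0],[45,0.1,-0.1,3.35,0],[8,0.1,-0.1,3.35,0],[8,0.1,-0.1,3.35,0],[8,0.1,-0.1,3.35,0]]], squeeze=30)

```text
t: 13.7
tcp_pos: [0.664, -0.1927, 0.017]
tool_rot: [0.988, 0.154, 0.001, 0.001]
force: [-0.0, 1.3, 3.5]
finger_gap: 0.193
gripper_force: 29.4
```

>>> drive_tool(motion=[[[8,0,0,0,0],[8,0,0,0,0],[8,0,0,0,0],[8,0,0,-1,0],[8,0,0,-2,0],[8,0,0,-3,0],[8,0,0,-3.3,0],[8,0,0,-3.3,0]]])

```text
t: 14.5
tcp_pos: [0.6638, -0.1928, 0.1159]
tool_rot: [0.988, 0.154, 0.001, 0.001]
force: [-0.3, 0.3, -1.4]
finger_gap: 0.193
gripper_force: 29.4
```

```bash
python3 - <<'E'
from h import *
s=manip.sense();c=manip.camera_model("wrist"); im=manip.snapshot("wrist")[:,:,::-1].copy(); cv2.imwrite("pics/w4.png",im)
print(s["tcp_pos"],s["tool_rot"])
E
```

```text
[ 0.66378146 -0.19278916  0.11585994] [9.88026119e-01 1.54277556e-01 1.37378256e-03 9.67642378e-04]
```

View pics/w4.png

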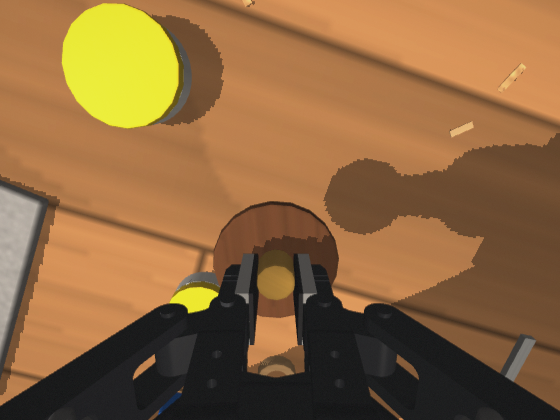

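The lid is held level by the knob, with its disc spanning columns 213–339 and rows 202–317.

```bash
python3 - <<'E'
from h import *
s=manip.sense();c=manip.camera_model("wrist"); T=R.from_quat(s["tool_rot"])
for p,z in(((276,259.5),.111),((213,259),.111),((339,259),.111),((276,202),.111),((276,317),.111)): print(T.inv().apply(onz(c,p,z)[0]-s["tcp_pos"]).round(4))
E
```

```text
[0.0058 0.0004 0.0031]
[ 0.006  -0.0298  0.0031]
[0.006  0.0305 0.0031]
[0.0344 0.0004 0.0031]
[-0.0263  0.0004  0.0031]
```

>>> drive_tool(motion=[[[8,-0.4,-1.1,0,0],[8,-0.8,-2.2,0,0],[8,-1.3,-3.5,0,0],[8,-1.7,-4.8,0,0],[8,-2.2,-6.1,0,0],[8,-2.7,-7.4,0,0],[8,-3.1,-8.6,0,0],[8,-3.4,-9.4,0,0],[8,-3.57,-9.88,0,0],[8,-3.57,-9.88,0,0]]])

```text
t: 15.55
tcp_pos: [0.4681, 0.0586, 0.1132]
tool_rot: [0.988, 0.155, -0.002, -0.001]
force: [-0.2, 0.5, -1.1]
finger_gap: 0.191
gripper_force: 29.4
```

>>> drive_tool(motion=[[[8,0,0,0.4,0],[8,0,0,0.8,0],[8,0,0,1.0,0],[8,0,0,1.0,0],[8,0,0,1.0,0],[8,0,0,1.0,0]]])

```text
t: 16.15
tcp_pos: [0.4712, 0.057, 0.0846]
tool_rot: [0.988, 0.154, 0.0, 0.0]
force: [0.3, -1.1, -1.3]
finger_gap: 0.194
gripper_force: 29.4
```

>>> drive_tool(motion=[[[8,0,0,0.2,0],[8,0,0,0.35,0],[8,0,0,0.45,0],[8,0,0,0.52,0],[8,0,0,0.58,0],[8,0,0,0.58,0],[8,0,0,0.58,0]]])

```text
t: 16.85
tcp_pos: [0.4704, 0.0574, 0.0671]
tool_rot: [0.988, 0.154, -0.0, -0.0]
force: [-0.3, 1.0, 3.1]
finger_gap: 0.192
gripper_force: 29.7
```

>>> drive_tool(motion=[[[40,0,0,0,0],[40,0,0,0,0],[40,0,0,0,0],[40,0,0,0,0],[40,0,0,-0.5,0],[60,0,0,-1.5,0],[85,0,0,-2.5,0],[85,0,0,-2.5,0]]])

```text
t: 17.65
tcp_pos: [0.4731, 0.0571, 0.145]
tool_rot: [0.988, 0.154, 0.004, 0.001]
force: [-0.7, -0.0, 0.2]
finger_gap: 0.95
gripper_force: 0.0
```

```bash
python3 - <<'E'
from h import *
s=manip.sense();c=manip.camera_model("wrist"); im=manip.snapshot("wrist")[:,:,::-1].copy(); cv2.imwrite("pics/w5.png",im)
cv2.imwrite("pics/w5c.png",im[100:320,130:430])
print(s["tcp_pos"],s["tool_rot"])
E
```

```text
[0.47306125 0.05713048 0.14498223] [0.98800588 0.15436801 0.0037224  0.00101744]
```

View pics/w5c.png

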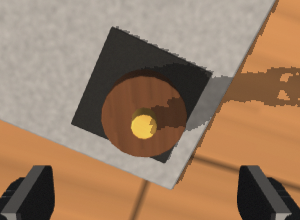

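The lid sits level and home on the dark pot, over the rubber pad. Next is the tin, with the gripper turned so the fingers close along the board's x.

>>> drive_tool(motion=[[[85,0.1,1,0,-1],[85,0.15,2,0,-2],[85,0.2,3,0,-3],[85,0.3,4,0,-4],[85,0.4,5,0,-5],[85,0.5,6,0,-6],[85,0.6,7,0,-7],[85,0.63,7.87,0,-8],[85,0.63,7.87,0,-8.15],[85,0.63,7.87,0,-8.15]]])

```text
t: 18.7
tcp_pos: [0.5594, -0.1616, 0.1404]
tool_rot: [0.75, 0.661, -0.0, -0.002]
force: [-0.2, 0.1, -0.7]
finger_gap: 0.994
gripper_force: 0.0
```

```bash
python3 - <<'E'
from h import *
s=manip.sense();c=manip.camera_model("wrist"); im=manip.snapshot("wrist")[:,:,::-1].copy(); cv2.imwrite("pics/w6.png",im)
T=R.from_quat(s["tool_rot"]); print(s["tcp_pos"],T.as_matrix()[:,0].round(3),s["q"].round(2))
H,S,V=[a.astype(int) for a in cv2.split(cv2.cvtColor(im,cv2.COLOR_BGR2HSV))]
for b in blobs((H>20)&(H<36)&(S>180)&(V>120)): 
    k=circ(onz(c,b,.026)); print(k, T.inv().apply(np.r_[k[:2],.026]-s["tcp_pos"]).round(4),b.mean(0))
E
```

```text
[ 0.55941973 -0.16156119  0.14037182] [0.125 0.992 0.002] [-0.47  0.59  1.62  0.    0.93 -0.35]
[ 0.7313 -0.0717  0.0798] [0.1105 0.1596 0.114 ] [503.27217125  49.3088685 ]
[ 0.5628 -0.1616  0.0556] [0.0002 0.0037 0.1144] [279.03191489 201.95212766]
```

>>> drive_tool(motion=[[[85,-0.07,0.1,1,0],[85,-0.07,0.1,2.2,0],[85,-0.07,0.1,3.2,0],[85,-0.07,0.1,4,0],[85,-0.07,0.1,4.5,0],[85,-0.07,0.1,4.62,0],[85,-0.07,0.1,4.62,0],[45,-0.07,0.1,4.62,0],[45,-0.07,0.1,4.62,0],[45,-0.07,0.1,4.62,0]]], squeeze=40)

```text
t: 19.75
tcp_pos: [0.5639, -0.1645, 0.005]
tool_rot: [0.749, 0.662, 0.0, 0.001]
force: [-0.8, 0.4, 4.9]
finger_gap: 0.626
gripper_force: 41.2
```

>>> drive_tool(motion=[[[45,0,0,0,0],[45,0,0,0,0],[45,0,0,0,0],[45,0,0,-1.2,0],[45,0,0,-2.4,0],[45,0,0,-3.6,0],[45,0,0,-4,0],[45,0,0,-4,0]]])

```text
t: 20.55
tcp_pos: [0.5646, -0.1649, 0.1256]
tool_rot: [0.749, 0.662, 0.001, 0.002]
force: [0.3, 1.0, -1.5]
finger_gap: 0.623
gripper_force: 42.6
```

>>> drive_tool(motion=[[[45,1.3,-0.5,0,0],[45,2.7,-1,0,0],[45,4.1,-1.5,0,0],[45,5.5,-2.1,0,0],[45,6.9,-2.6,0,0],[45,8.3,-3.2,0,0],[45,9.6,-3.7,0,0],[45,10.48,-4.02,0,0],[45,10.48,-4.02,0,0],[45,10.48,-4.02,0,0]]])

```text
t: 21.55
tcp_pos: [0.481, 0.1629, 0.1219]
tool_rot: [0.749, 0.663, -0.001, -0.001]
force: [0.5, 0.8, -0.5]
finger_gap: 0.625
gripper_force: 42.6
```

>>> drive_tool(motion=[[[45,0,0,0.8,0],[45,0,0,1.7,0],[45,0,0,2.5,0],[45,0,0,3,0],[45,0,0,3.3,0],[45,0,0,3.3,0],[45,0,0,3.3,0]]])

```text
t: 22.25
tcp_pos: [0.4826, 0.162, 0.0244]
tool_rot: [0.75, 0.662, 0.0, 0.0]
force: [-0.3, 0.7, -0.9]
finger_gap: 0.625
gripper_force: 42.6
```

>>> drive_tool(motion=[[[45,0,0,0.2,0],[45,0,0,0.25,0],[45,0,0,0.25,0],[85,0,0,0.25,0],[85,0,0,0.25,0],[85,0,0,0.25,0],[85,0,0,0,0],[85,0,0,-1.2,0],[85,0,0,-2.6,0],[85,0,0,-4,0]]])

```text
t: 23.25
tcp_pos: [0.4816, 0.1625, 0.1458]
tool_rot: [0.749, 0.662, -0.0, -0.0]
force: [1.3, -0.4, -0.0]
finger_gap: 0.993
gripper_force: 0.0
```

>>> drive_tool(motion=[[[85,-1.4,0,0,-0.2],[85,-2.8,0,0,-0.4],[85,-4.2,0,0,-0.6],[85,-5.6,0.1,0,-0.8],[85,-7,0.1,0,-1],[85,-8.4,0.1,0,-1.2],[85,-9.8,0.15,0,-1.4],[85,-11,0.19,0,-1.46],[85,-11.5,0.19,0,-1.46],[85,-11.5,0.19,0,-1.46]]])

```text
t: 24.25
tcp_pos: [0.4456, -0.1822, 0.1447]
tool_rot: [0.679, 0.734, 0.0, 0.001]
force: [0.1, 0.2, -0.1]
finger_gap: 0.995
gripper_force: 0.0
```

```bash
python3 - <<'E'
from h import *
s=manip.sense();c=manip.camera_model("wrist"); im=manip.snapshot("wrist")[:,:,::-1].copy(); cv2.imwrite("pics/w7.png",im)
T=R.from_quat(s["tool_rot"]); print(s["tcp_pos"],T.as_matrix()[:,0].round(3),s["q"].round(2),s["t"])
H,S,V=[a.astype(int) for a in cv2.split(cv2.cvtColor(im,cv2.COLOR_BGR2HSV))]
for b in blobs((H>100)&(H<130)&(S>150)&(V>60))[:2]: 
    k=rect(onz(c,b,.03)); print(k, T.inv().apply(np.r_[k[:2],.03]-s["tcp_pos"]).round(4),b.mean(0))
im=manip.snapshot("top")[:,:,::-1].copy(); cv2.imwrite("pics/t4.png",cv2.resize(im[160:310,50:400],None,fx=2.2,fy=2.2,interpolation=3))
E
```

```text
[ 0.44557577 -0.18222642  0.14469762] [-0.077  0.997 -0.001] [-0.62  0.47  1.87  0.    0.79 -0.7 ] 24.25
[ 0.4446 -0.1796  0.0614  0.0324  1.6633] [ 0.0028 -0.0009  0.1147] [272.96788991 198.46788991]
```

View pics/t4.png

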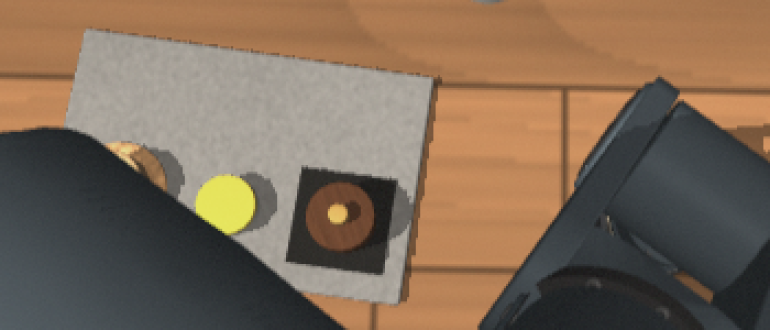

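The tin lies between the pots at (226,204) in the crop, and the lid is centred over the rubber pad. Descending on the block.

>>> drive_tool(motion=[[[65,0,0,1,0],[65,0,0,2.2,0],[65,0,0,3.3,0],[65,0,0,4.1,0],[65,0,0,4.5,0],[65,0,0,4.65,0],[65,0,0,4.65,0],[22,0,0,4.65,0],[22,0,0,4.65,0],[22,0,0,4.65,0]]], squeeze=40)

```text
t: 25.35
tcp_pos: [0.4459, -0.1808, 0.006]
tool_rot: [0.678, 0.735, 0.0, 0.001]
force: [-0.8, 1.3, 5.2]
finger_gap: 0.388
gripper_force: 40.9
```

>>> drive_tool(motion=[[[22,0,0,0,0],[22,0,0,0,0],[22,0,0,0,0],[22,0,0,-1.2,0],[22,0,0,-2.4,0],[22,0,0,-3.6,0],[22,0,0,-4,0],[22,0,0,-4,0]]])

```text
t: 26.15
tcp_pos: [0.4467, -0.1814, 0.1272]
tool_rot: [0.678, 0.735, 0.0, 0.003]
force: [0.4, -0.2, -0.2]
finger_gap: 0.387
gripper_force: 40.4
```

>>> drive_tool(motion=[[[22,1,0.7,0,0.3],[22,2.1,1.4,0,0.6],[22,3.2,2.1,0,0.9],[22,4.3,2.8,0,1.2],[22,5.5,3.5,0,1.45],[22,6.5,4.2,0,1.45],[22,7.25,4.69,0,1.45],[22,7.25,4.69,0,1.45],[22,7.25,4.69,1,1.45],[22,7.25,4.69,2,1.45]]])

```text
t: 27.15
tcp_pos: [0.568, 0.0474, 0.0639]
tool_rot: [0.749, 0.663, 0.0, 0.0]
force: [-1.2, -0.6, -1.3]
finger_gap: 0.39
gripper_force: 40.4
```

>>> drive_tool(motion=[[[22,0,0,0.8,0],[22,0,0,1.2,0],[22,0,0,1.4,0],[22,0,0,1.4,0],[22,0,0,1.4,0]]])

```text
t: 27.65
tcp_pos: [0.5688, 0.0473, 0.0235]
tool_rot: [0.749, 0.663, 0.0, 0.001]
force: [0.4, 0.8, -1.5]
finger_gap: 0.389
gripper_force: 40.4
```

>>> drive_tool(motion=[[[22,0,0,0.15,0],[22,0,0,0.19,0],[22,0,0,0.19,0],[62,0,0,0.19,0],[62,0,0,0.19,0],[62,0,0,0.19,0],[62,0,0,0,0],[62,0,0,-1.2,0],[62,0,0,-2.7,0],[62,0,0,-4.2,0]]])

```text
t: 28.65
tcp_pos: [0.5675, 0.0477, 0.15]
tool_rot: [0.749, 0.663, -0.001, -0.001]
force: [0.8, 0.1, -0.4]
finger_gap: 0.724
gripper_force: 0.0
```

>>> drive_tool(motion=[[[62,-1.5,0,0,0],[62,-3,0,-0.3,0],[62,-4.5,0,-0.6,0],[62,-6,0,-1,0],[62,-7.5,0,-1.5,0],[62,-9,-0.3,-2,0],[62,-10.5,-0.7,-2,0],[62,-12,-1,-2,0],[62,-13.5,-1.4,-2,0],[62,-15,-1.8,-2,0]]])

```text
t: 29.65
tcp_pos: [0.4589, -0.394, 0.2092]
tool_rot: [0.749, 0.663, 0.0, 0.0]
force: [0.4, -0.2, -0.3]
finger_gap: 0.726
gripper_force: 0.0
```

>>> drive_tool(motion=[[[62,-1.5,-1,0,0],[62,-3,-2,0,0],[62,-4.5,-3,0,0],[62,-5.5,-4,0,0],[62,-5.5,-4,0,0],[62,-5.5,-4,0,0]]])

```text
t: 30.25
tcp_pos: [0.3194, -0.5424, 0.2087]
tool_rot: [0.75, 0.662, 0.0, -0.0]
force: [0.4, 1.3, 0.1]
finger_gap: 0.725
gripper_force: 0.0
```

```bash
python3 - <<'E'
from h import *
s=manip.sense(); print(s["tcp_pos"],s["t"])
im=manip.snapshot("top")[:,:,::-1].copy(); cv2.imwrite("pics/t5f.png",im); cv2.imwrite("pics/t5.png",cv2.resize(im[160:310,50:400],None,fx=2.2,fy=2.2,interpolation=3))
c=manip.camera_model("top")
H,S,V=[a.astype(int) for a in cv2.split(cv2.cvtColor(im,cv2.COLOR_BGR2HSV))]
Xb=np.array([.9925,-.1225]);Yb=np.array([.1225,.9925])
for n,m,z,f in(("tin",(H>20)&(H<36)&(S>180)&(V>120),.038,circ),("block",(H>100)&(H<130)&(S>150)&(V>80),.042,rect)):
    for b in blobs(m,(60,160,262,300))[:1]:
        k=f(onz(c,b,z)); d=k[:2]-(np.array([.4836,.1615]) if n=="tin" else np.array([.471,.0575])); print(n,k,d@Xb,d@Yb)
E
```

```text
[ 0.31938181 -0.5424007   0.20874667] 30.25
block [0.5665 0.0432 0.0584 0.0349 1.4457] 0.09653550000000002 -0.002493999999999998
```

View pics/t5.png

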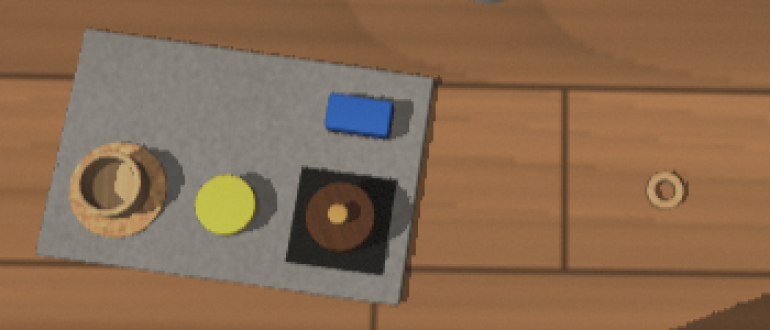

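The final view shows all five pieces in place and the ring untouched. The block is 96.5 mm behind the rubber pad and square to the board. One last check on the round pieces.

```bash
python3 - <<'E'
from h import *
c=manip.camera_model("top")
A=np.array([[.9925,-.1225],[.1225,.9925]])
for n,p,z,t in(("tin",(152.7,252.7),.038,(.4836,.1615)),("pale",(99.5,244.1),.055,(.4968,.2658)),("lid",(204.5,258.2),.062,(.471,.0575))):
    print(n,A@(onz(c,p,z)[0,:2]-t))
E
```

```text
tin [0.00012908 0.00084488]
pale [ 0.00057996 -0.00219049]
lid [ 0.00117071 -0.00176926]
```

```bash
python3 -c "
from station import manip
print(manip.sign_off())"
```

```text
the job is handed in; nothing more can be done
None
```

The waxing board is set out and the job is handed in at about 30 s: in the last top view the tin, pale pot and lid were within about 2.5 mm of target, the block was 96.5 mm behind the rubber pad and square, the ring looked unmoved, and the gouge was not rechecked; sign-off returned no verdict.

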